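# Seat the beater in the soil disperser's drive hub and hold it down

## Task

Turn the wing nut on the low grey drive unit counter-clockwise (seen from above), about a quarter turn, so that its steel tongue is well clear of the splined hub. Then lift the bladed beater with the square head out of its parking cup, set its cross-splined foot into the hub, turning it until the splines mesh, and push it fully home against the spring until its flange sits on the hub. Finish while still gripping the beater and holding it down, and leave the other things on the bench where they are.

Things in the scene. Friction and masses are not known exactly. Their poses are not given: they have to be found in the camera images.
- drive: Low grey drive unit, fixed, 200 x 160 x 55 mm. Origin: centre of its underside, on the hub's axis; x points away from the robot at yaw 0.
- hub_mouth (a point): Centre of the top face of the drive unit's round steel hub (56 mm across, 35 mm tall, top 90 mm above the bench). In it is a cross-shaped slot, open at the top: four arms along this point's x and y axes (z up), each 11.2 mm wide, reaching 20 mm from the centre. The hub may stand at any yaw and does not turn by hand (self-locking).
- plunger (a joint): Spring plunger in the hub, its travel in m, 0 = up. It lies 18 mm below the hub's top face when up and gives way 10 mm; it pushes back with 4 N at first and 10 N at 0.010, where the beater (foot 28 mm deep) is home. Let go, the beater is pushed up again by several mm.
- keeper_wing (a point): Middle of the top edge of the steel wing nut on a stud 62 mm from the hub's axis, robot's side. The wing is an upright bar 46 mm long, 8 mm thick, 30 mm tall, on a flat tongue 18 mm wide, 4 mm thick (top 32 mm below this point) that reaches 78 mm from the stud, over the hub when closed. x points along wing and tongue, z up (axis of turning). Does not rise; light friction; stays where left.
- keeper (a joint): Angle of the wing nut in rad: 0 is tongue across the middle of the hub, growing counter-clockwise seen from above, stop at 1.6 (tongue well clear).
- beater: Loose steel beater, about 0.22 kg, upright in its cup. Origin: centre of the underside of its round flange (52 mm across, 5 mm thick), z up. Four blades (44 mm across, 9 to 33 mm up), and a square head 24 x 24 mm from 42 to 88 mm up, flats square to the x and y axes, so in line with the splines of the foot. Seated when the origin lies on hub_mouth, any of the four ways round.
- beater_foot (a point): Centre of the lower end of the beater's foot, 28 mm below its flange: four splines in a cross along the beater's x and y axes, 36 mm across, each 8 mm thick, lower edges rounded.
- stand: Parking cup of the beater, fixed: grey plastic tube, 54 mm outside, 44 mm bore, 40 mm tall, on an 80 mm square foot; the beater's flange rests on its rim. A second cup of the same kind holds the tamper; they may change places. Origin: centre of the underside.
- tamper: Bystander: steel tamper with a round black ball head (32 mm) and no blades, 76 mm above its cup's rim, standing in the other cup. Origin: underside of its flange.
- wash_bottle: Bystander: white plastic bottle, 64 mm across, 150 mm tall. Origin: underside.
- dish: Bystander: white ceramic bowl, 90 mm across, 35 mm tall. Origin: underside.
- tin: Bystander: aluminium sample tin, 60 mm across, 45 mm tall. Origin: underside.
- brush: Bystander: brush, 170 mm long, lying flat. Origin: underside, near its middle.
- beaker: Bystander: clear plastic beaker, 64 mm across, 90 mm tall. Origin: underside.
- spatula: Bystander: spatula, 200 mm long, lying flat. Origin: underside, near its middle.
There are look-alikes about, which are no part of the job. What is shaped like the beater but red is not meant.

How it is judged:
By the outcome, as a careful person would: the job done as asked, in the order asked, and still so for the second after the job is handed in, while the arm keeps its last pose, push and grip.
It also fails if it takes over 54 s, if anything falls off the work surface, if the arm or the gripper's body presses on something with over 40 N, if the wrist force passes 120 N, or if a joint passes its speed limit or range.

## Robot

A 6-joint arm with a two-finger parallel gripper is mounted at the origin on the work surface. World frame = base frame: x ahead of the robot, y to its left, z up, the work surface at z = 0. Lengths are in m, angles in rad, forces in N, time in s.
With the tool pointing down it reaches from about 0.35 to 0.975 m from the base axis. Payload 4.9 kg.
Tool frame: the origin (TCP) lies midway between the tips of the shut fingers; the grasp point (between the pads) lies 19 mm behind it; z points along the fingers, y is the line along which they close (so a half turn about z gives the same grasp; the last joint's range is limited). The gripper opens to 85 mm and grips with 20 to 120 N. Pads are 22 mm wide; open, the fingers measure 114 mm over their backs; the gripper's body (76 mm by 85 mm) begins 54 mm behind the grasp point. The pads swing forward as they close: fully open they stand 13 mm farther back than shut.
Start: joints at [1.083, 0.053, 1.613, -0, 1.476, -0.119], TCP at [0.225, 0.583, 0.231] pointing down, gripper open.
Joint ranges: [-3.01, 3.01], [-1.01, 2.22], [0.06, 2.58], [-1.02, 4.17], [0.09, 2.62], [-3.14, 3.14]. Speed limits (rad/s): [2.57, 2.57, 3.14, 3.14, 3.14, 3.14].

## Interface

Orientations are given as a unit quaternion [w, x, y, z].
In Python, from plant import * gives the robot as it stands.
- The arm moves only by the tool jog_arm, never from a script. Its argument "targets" is a list of rows, each a list of 3 entries, a list of its own where there are three numbers: the shift along the tool's x, y, z in units of 25 mm (1.0 is 25 mm), then the turn, a rotation vector about the tool's x, y, z in units of 8 degrees (1.0 is 8 degrees), then the opening in per cent of the stroke, from 0 (shut) to 100 (fully open). A call has 1 to 8 rows; each row is the pose to reach, as a shift and turn from the pose commanded when the call began, along the tool's axes at that moment; what a row does not reach only later rows make up. A row lasts 1/8 s, in which the tool goes at most 62.5 mm and 10.7 degrees, less where a joint would pass 70% of its speed; a pose out of reach is approached as far as the arm can. A call with a gripper value outside its range is refused whole. The fingers move at their own pace and stop on an object; the grip force is fixed at half the most. Time passes only in rows, so rows that repeat a pose let the fingers close. It gives the time, the measured TCP pose, the force, the opening and the grip force at its end, in the units of the state.
- state(): the state, without advancing time (a new reading comes with each control period).
- grab_frame(name): name is "scene" or "top"; returns (picture, depth): 420x560x3 uint8, red, green, blue; 420x560 float32, m along the optical axis (not along the pixel's ray), 0 where there is no reading.
- camera_params(name): a dict with "fovy" (degrees; the focal length in pixels is half the picture's height over the tangent of half this angle, whatever the lens; pixels are square), "cx", "cy" (the principal point, pixels), "dist" ([k1, k2, p1, p2, k3] as OpenCV has them; the pictures are not rectified), "rvec" (rotation vector, rad) and "tvec" (3), from world to camera coordinates, as OpenCV has them. Camera axes: x right, y down, z forward; pixel columns grow to the right and rows downward; lengths in m; the calibration is good to about 2 mm. A picture is of the moment at which its call begins. camera_params takes no time and is no camera call.
- job_done(): hands the job in; it is judged then, once.
The state is a dict: "time": time; "joint_pos": joint angles; "joint_vel": joint speeds; "joint_efforts": joint torques, N m; "tool_pos": TCP position; "tool_rot": TCP orientation; "contact_force": force on the tool from outside, world axes, zero at the start; "ft_torque": the same for the moment, N m; "gripper_width": opening from 0.0 (shut) to 1.0 (fully open); "grasp_force": force on a finger pad.
Only numpy, scipy, OpenCV 4.12 (cv2) and the standard library are available. Lean on these libraries where they do the work, as an engineer would, in place of code of your own. Each camera call takes 0.05 s, during which the arm holds its last target. There are 200 camera calls.

## Working session

There is one attempt and no reset: what is moved stays moved. The work goes in short steps, Python scripts to look and compute and a tool call to move; the robot and the scene stay as the last step left them, time stands still between calls to the robot, and variables do not carry over. Pictures are saved under pics/ and viewed, at most 10 in all, crops included, and the job is handed in when it is done.

Besides the shell and the picture viewer there is one more tool, called after "Emit:" by a JSON object that holds its "name" and its "arguments". jog_arm: Moves the arm, as the interface text tells. Its arguments: {"type":"object","properties":{"targets":{"type":"array"}},"required":["targets"]}

```bash
mkdir -p pics; cat > h.py <<'E'
from plant import *
import numpy as np, cv2
from scipy.spatial.transform import Rotation as R
def cam(n):
    p=camera_params(n); f=210/np.tan(np.radians(p["fovy"])/2)
    K=np.array([[f,0,p["cx"]],[0,f,p["cy"]],[0,0,1]]); 
    return K,np.array(p["dist"],float),R.from_rotvec(p["rvec"]).as_matrix(),np.array(p["tvec"],float)
def rays(n,uv):
    K,d,Rm,t=cam(n); q=cv2.undistortPoints(np.array(uv,float).reshape(-1,1,2),K,d).reshape(-1,2)
    D=np.c_[q,np.ones(len(q))]; return -Rm.T@t, D@Rm
def onplane(n,uv,z):
    o,D=rays(n,uv); return o+D*((z-o[2])/D[:,2])[:,None]
def bydepth(n,uv,dep):
    o,D=rays(n,uv); dd=np.array([dep[int(round(v)),int(round(u))] for u,v in uv]); return o+D*dd[:,None]
def cloud(n,dep):
    v,u=np.mgrid[0:420,0:560]; o,D=rays(n,np.c_[u.ravel(),v.ravel()]); return (o+D*dep.ravel()[:,None]).reshape(420,560,3)
def toolmove(dxyz_world):
    s=state(); q=s["tool_rot"]; M=R.from_quat([q[1],q[2],q[3],q[0]]).as_matrix(); return M.T@np.array(dxyz_world)/0.025
E
python3 - <<'E'
from h import *
for n in("scene","top"):
    im,d=grab_frame(n); np.savez(f"pics/{n}0.npz",im=im,d=d); cv2.imwrite(f"pics/{n}0.png",im[:,:,::-1])
    K,ds,Rm,t=cam(n); print(n,K[0,0],ds,-Rm.T@t,Rm[2])
s=state();print(s)
E
```

```text
scene 502.24616226322087 [-0.11212951  0.          0.          0.          0.        ] [1.24106566 0.2464513  1.0667191 ] [-0.55002936 -0.19485619 -0.8120953 ]
top 400.94207642970474 [-0.11433926  0.          0.          0.          0.        ] [0.36670147 0.02863049 1.12294266] [ 0.20859418  0.00256888 -0.97799891]
{'time': 0.1, 'joint_pos': array([ 1.08298632e+00,  5.32849682e-02,  1.61415086e+00,  3.34667933e-05,
        1.47600879e+00, -1.18996800e-01]), 'joint_vel': array([-0.00060224, -0.00128526, -0.00206384, -0.00112488, -0.00034262,
       -0.00228654]), 'joint_efforts': array([ 4.01926254e-04, -3.94904959e+01, -3.71363068e+01, -1.02027755e-04,
        3.89794295e-03,  6.42010818e-06]), 'tool_pos': array([0.22504156, 0.58247651, 0.23019309]), 'tool_rot': array([-2.92551554e-04,  1.83364723e-01,  9.83044516e-01, -8.78711418e-04]), 'contact_force': array([-0.50325324,  0.2090347 ,  0.35362332]), 'ft_torque': array([-0.01614798, -0.02444125, -0.0065227 ]), 'grasp_force': 0.0, 'gripper_width': 0.9962297980575708}
```

View pics/scene0.png

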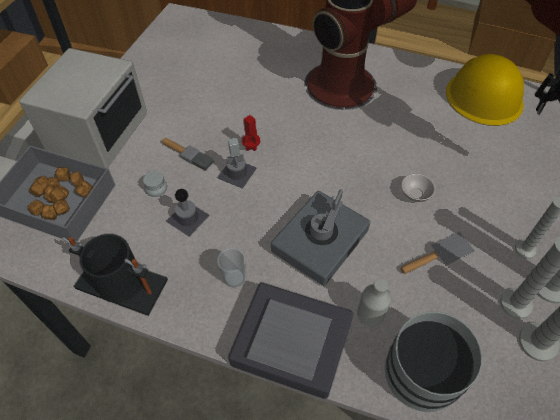

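View pics/top0.png

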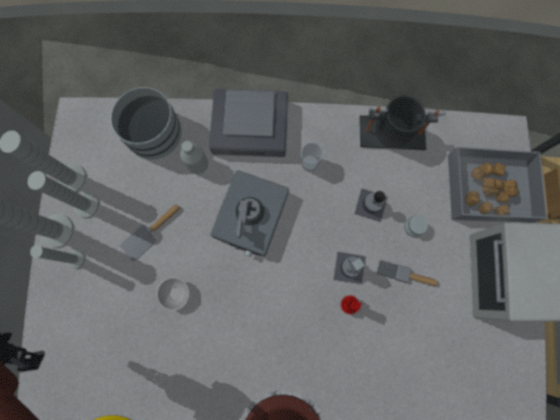

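The scene view shows the drive at (321,235) with the wing nut and tongue at about (330,210). Three things resemble the beater:
- Grey with a square head, in the cup at scene (236,150) / top (350,265).
- Black ball head, scene (183,205) / top (375,200): this is the tamper.
- Red, scene (251,132) / top (350,304): the decoy.

The first fits the description. I'll confirm it in one enlarged crop.

```bash
python3 - <<'E'
from h import *
A=np.load("pics/scene0.npz");B=np.load("pics/top0.npz")
def crop(im,u,v,w,h,s): return cv2.resize(im[v:v+h,u:u+w],None,fx=s,fy=s,interpolation=cv2.INTER_CUBIC)
a=crop(A['im'],210,105,66,50,6)  # 396x300
a=crop(A['im'],205,105,66,90,6)[:300*2]
rows=[np.hstack([crop(A['im'],205,110,66,50,6),crop(A['im'],285,180,66,50,6)]),
      np.hstack([crop(B['im'],320,240,66,50,6),crop(B['im'],216,190,66,50,6)])]
m=np.vstack(rows);m=np.clip(m*1.5,0,255).astype(np.uint8);cv2.imwrite("pics/crop1.png",m[:,:,::-1])
for n,D in(("scene",A),("top",B)):
    c=cloud(n,D['d']); np.set_printoptions(precision=3,suppress=True)
    ok=D['d']>0
    # drive region
    for nm,ctr,zr in(("drive",(321,225) if n=="scene" else (248,215),[(0.05,0.06),(0.084,0.094),(0.094,0.105),(0.11,0.135)]),("beater",(236,155) if n=="scene" else (350,264),[(0.038,0.046),(0.05,0.08),(0.08,0.12),(0.12,0.135)])):
        vv,uu=np.mgrid[0:420,0:560]; near=(abs(uu-ctr[0])<55)&(abs(vv-ctr[1])<55) if nm=="drive" else (abs(uu-ctr[0])<16)&(abs(vv-ctr[1])<28)
        for lo,hi in zr:
            k=ok&near&(c[...,2]>lo)&(c[...,2]<hi)
            p=c[k]; print(n,nm,lo,hi,k.sum(),p.mean(0) if k.sum() else '', p.min(0) if k.sum() else '',p.max(0) if k.sum() else '')
E
```

```text
scene drive 0.05 0.06 3863 [0.604 0.113 0.056] [0.478 0.008 0.05 ] [0.709 0.215 0.06 ]
scene drive 0.084 0.094 225 [0.596 0.107 0.09 ] [0.564 0.084 0.084] [0.62  0.139 0.094]
scene drive 0.094 0.105 213 [0.572 0.128 0.098] [0.521 0.098 0.094] [0.612 0.142 0.104]
scene drive 0.11 0.135 84 [0.537 0.131 0.125] [0.512 0.125 0.11 ] [0.557 0.136 0.134]
scene beater 0.038 0.046 121 [ 0.447 -0.166  0.043] [ 0.341 -0.198  0.038] [ 0.482 -0.143  0.046]
scene beater 0.05 0.08 165 [ 0.428 -0.169  0.063] [ 0.343 -0.188  0.05 ] [ 0.48 -0.15  0.08]
scene beater 0.08 0.12 117 [ 0.44  -0.166  0.098] [ 0.358 -0.186  0.08 ] [ 0.469 -0.154  0.119]
scene beater 0.12 0.135 88 [ 0.455 -0.169  0.127] [ 0.441 -0.185  0.12 ] [ 0.471 -0.154  0.133]
top drive 0.05 0.06 3435 [0.589 0.111 0.056] [ 0.474 -0.028  0.05 ] [0.739 0.274 0.06 ]
top drive 0.084 0.094 173 [0.599 0.113 0.091] [0.528 0.084 0.084] [0.717 0.268 0.094]
top drive 0.094 0.105 200 [0.576 0.13  0.098] [0.513 0.084 0.094] [0.713 0.266 0.105]
top drive 0.11 0.135 70 [0.53  0.128 0.127] [0.508 0.123 0.111] [0.553 0.134 0.134]
top beater 0.038 0.046 92 [ 0.446 -0.161  0.044] [ 0.425 -0.193  0.039] [ 0.477 -0.144  0.046]
top beater 0.05 0.08 33 [ 0.448 -0.164  0.066] [ 0.427 -0.181  0.05 ] [ 0.473 -0.148  0.077]
top beater 0.08 0.12 29 [ 0.446 -0.16   0.102] [ 0.435 -0.171  0.086] [ 0.466 -0.154  0.118]
top beater 0.12 0.135 101 [ 0.45  -0.169  0.129] [ 0.436 -0.186  0.121] [ 0.466 -0.153  0.133]
```

View pics/crop1.png

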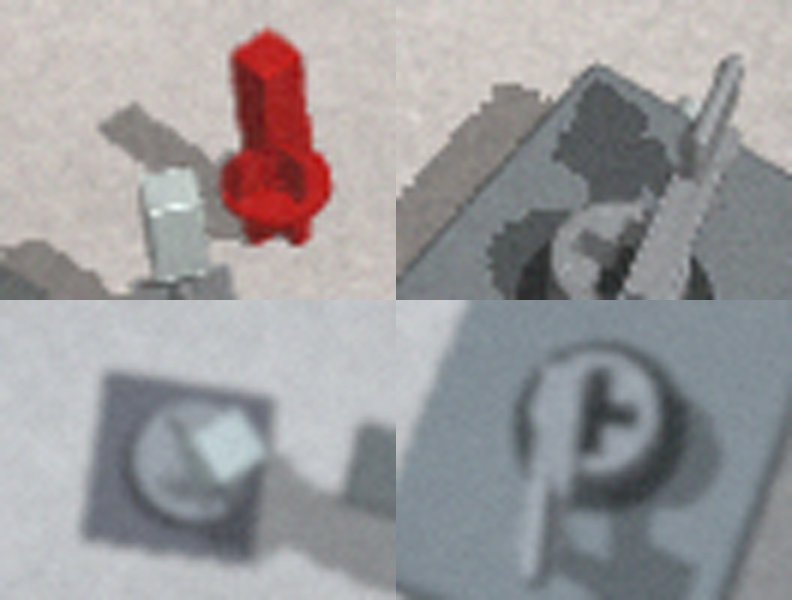

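The crops confirm it: the grey square-headed beater (head centre near top (359,264)) stands in a cup, and the red one is separate. The wing is upright at the robot's side of the drive. The tongue lies over the left part of the hub, and the slot cross is visible. Next I'll fit the exact poses.

```bash
cat > fit.py <<'E'
from h import *
np.set_printoptions(precision=4,suppress=True)
def rect(p): 
    (c,s,a)=cv2.minAreaRect((p[:,:2]*1000).astype(np.float32)); return np.array(c)/1000,np.round(s,1),round(a,1)
def pca(p):
    q=p[:,:2]-p[:,:2].mean(0);w,v=np.linalg.eigh(q.T@q); d=v[:,1]; d=d*np.sign(d[0]); return round(np.degrees(np.arctan2(d[1],d[0])),1)
E
python3 - <<'E'
from fit import *
for n in("scene","top"):
    D=np.load(f"pics/{n}0.npz"); c=cloud(n,D['d']); im=D['im']
    def sel(x,y,r,lo,hi): return (D['d']>0)&(np.hypot(c[...,0]-x,c[...,1]-y)<r)&(c[...,2]>lo)&(c[...,2]<hi)
    p=c[sel(.6,.11,.15,.051,.06)]; print(n,"drive top",rect(p),p[:,2].mean())
    p=c[sel(.54,.13,.05,.112,.14)]; print("wing",rect(p),pca(p),p[:,2].max())
    p=c[sel(.54,.13,.05,.128,.14)]; print("wingtop",len(p),rect(p),pca(p))
    p=c[sel(.58,.13,.06,.0945,.106)]; print("tongue",len(p),rect(p),pca(p),p[:,2].mean())
    p=c[sel(.595,.11,.045,.085,.0935)]; 
    k=sel(.595,.11,.05,.085,.106); k8=k.astype(np.uint8); print("hubpts",len(p),rect(p))
    k=sel(.45,-.169,.04,.124,.14)
    p=c[k]; print("head",len(p),rect(p),p[:,:3].mean(0),np.median(p[:,2]))
    # contour of head by mask -> rays on z=.128
    cs,_=cv2.findContours(k.astype(np.uint8),cv2.RETR_EXTERNAL,cv2.CHAIN_APPROX_NONE); cc=max(cs,key=len).reshape(-1,2)
    print("head plane",rect(onplane(n,cc,.128)))
    p=c[sel(.447,-.166,.035,.036,.05)]; print("flange",len(p),rect(p),p[:,2].mean())
    p=c[sel(.447,-.166,.06,.003,.012)]; print("foot",len(p),rect(p),p[:,2].mean())
    p=c[sel(.447,-.166,.06,.05,.085)]; 
E
```

```text
scene drive top (array([0.5924, 0.1124]), array([160.7, 201.3]), 72.5) 0.05558698803975356
wing (array([0.5339, 0.1303]), array([ 8.8, 45. ]), 87.2) -3.8 0.13399138711439762
wingtop 40 (array([0.5336, 0.1307]), array([ 7.4, 43.8]), 87.6) -4.1
tongue 210 (array([0.5671, 0.1206]), array([35.4, 93.9]), 84.4) -5.6 0.09827652273949988
hubpts 211 (array([0.5926, 0.1118]), array([56.2, 54.4]), 6.5)
head 72 (array([ 0.4532, -0.1696]), array([26.9, 23.6]), 33.8) [ 0.4539 -0.1695  0.1284] 0.12849746615442326
head plane (array([ 0.4534, -0.1696]), array([27.2, 23.5]), 33.5)
flange 166 (array([ 0.4607, -0.1662]), array([39.4, 51.5]), 23.7) 0.044206757868357704
foot 349 (array([ 0.4516, -0.1628]), array([106.9, 116.6]), 36.2) 0.0055059846797392425
top drive top (array([0.5902, 0.1103]), array([159.8, 200.1]), 72.4) 0.05609359894361272
wing (array([0.5306, 0.1287]), array([ 7.8, 44.9]), 86.0) -3.7 0.1336825245273745
wingtop 39 (array([0.531 , 0.1287]), array([ 7.3, 44.1]), 85.3) -5.0
tongue 181 (array([0.5642, 0.1123]), array([49. , 86.7]), 84.1) -3.5 0.09857966360248195
hubpts 150 (array([0.5914, 0.1075]), array([53.3, 51.1]), 48.0)
head 98 (array([ 0.4504, -0.1698]), array([24.1, 24.8]), 32.1) [ 0.4505 -0.1695  0.129 ] 0.1291146057377915
head plane (array([ 0.4504, -0.1695]), array([24.5, 24.6]), 34.7)
flange 176 (array([ 0.449 , -0.1666]), array([53. , 47.2]), 24.9) 0.04539242744161523
foot 518 (array([ 0.449, -0.167]), array([117.3, 114.7]), 52.7) 0.005268741454350801
```

```bash
python3 - <<'E'
from fit import *
D=np.load("pics/top0.npz"); c=cloud("top",D['d']); d=D['d']
for nm,u0,u1,v0,v1 in(("red",335,365,290,318),("tamper",360,390,188,218),("dish",155,192,275,312),("pillars",0,95,130,275)):
    q=c[v0:v1,u0:u1].reshape(-1,3); q=q[(q[:,2]>.02)&(d[v0:v1,u0:u1].ravel()>0)]; print(nm,q.min(0),q.max(0),q.mean(0))
s=state(); print("move units",toolmove(np.array([.532,.1296,.19])-s["tool_pos"]),toolmove([0,0,-.082]))
E
```

```text
red [ 0.3249 -0.1926  0.027 ] [ 0.3753 -0.1416  0.121 ] [ 0.3508 -0.1628  0.0669]
tamper [ 0.6063 -0.2572  0.0202] [ 0.6608 -0.2049  0.12  ] [ 0.6284 -0.2271  0.0654]
dish [0.3176 0.2649 0.0201] [0.4038 0.3542 0.0414] [0.3607 0.3155 0.0301]
pillars [0.4251 0.5764 0.02  ] [0.7075 0.6872 0.3101] [0.5808 0.6311 0.1812]
move units [-17.9838 -12.4675   1.6261] [-0.0008  0.006   3.28  ]
```

Emit:
{"name": "jog_arm", "arguments": {"targets": [[[-18.0,-12.5,1.6],[0,0,-2.1],35],[[-18.0,-12.5,1.6],[0,0,-2.1],35],[[-18.0,-12.5,1.6],[0,0,-2.1],35],[[-18.0,-12.5,1.6],[0,0,-2.1],35],[[-18.0,-12.5,1.6],[0,0,-2.1],35],[[-18.0,-12.5,1.6],[0,0,-2.1],35],[[-18.0,-12.5,1.6],[0,0,-2.1],35],[[-18.0,-12.5,1.6],[0,0,-2.1],35]]}}

```text
time: 1.1
tool_pos: [0.5047, 0.1692, 0.1946]
tool_rot: [-0.0, 0.038, 0.999, 0.0]
contact_force: [0.2, 0.7, -0.6]
gripper_width: 0.347
grasp_force: 0.0
```

Emit:
{"name": "jog_arm", "arguments": {"targets": [[[0,0,0],[0,0,0],35],[[0,0,0],[0,0,0],35]]}}

```text
time: 1.35
tool_pos: [0.5037, 0.1712, 0.1945]
tool_rot: [-0.001, 0.038, 0.999, 0.0]
contact_force: [-0.6, 0.5, 0.5]
gripper_width: 0.353
grasp_force: 0.0
```

```bash
cat > go.py <<'E'
import sys
from fit import *
s=state(); t=[float(a) for a in sys.argv[1:4]]; q=s["tool_rot"]; M=R.from_quat([q[1],q[2],q[3],q[0]]).as_matrix()
print("pos",s["tool_pos"],"t",s["time"],"yaw_y",np.degrees(np.arctan2(M[1,1],M[0,1])),"tilt",M[:2,2],"j",s["joint_pos"],"F",s["contact_force"],s["ft_torque"],"w",s["gripper_width"],s["grasp_force"])
print("units",toolmove(np.array(t)-s["tool_pos"]))
E
python3 go.py .532 .1296 .108
```

```text
pos [0.5037 0.1712 0.1945] t 1.35 yaw_y 85.63502550342827 tilt [-0.0012  0.0003] j [ 0.1874 -0.1451  1.8661  0.0005  1.4217 -1.3073] F [-0.5637  0.4504  0.5169] [ 0.003  -0.0029  0.0129] w 0.3529383688075756 0.0
units [-1.2604 -1.5722  3.4586]
```

Emit:
{"name": "jog_arm", "arguments": {"targets": [[[-1.26,-1.57,0.5],[0,0,0],35],[[-1.26,-1.57,0.5],[0,0,0],35],[[-1.26,-1.57,2.0],[0,0,0],35],[[-1.26,-1.57,3.46],[0,0,0],35],[[-1.26,-1.57,3.46],[0,0,0],14],[[-1.26,-1.57,3.46],[0,0,0],14],[[-1.26,-1.57,3.46],[0,0,0],14],[[-1.26,-1.57,3.46],[0,0,0],14]]}}

```text
time: 2.35
tool_pos: [0.5335, 0.1298, 0.1102]
tool_rot: [0.001, 0.038, 0.999, 0.0]
contact_force: [0.1, 0.4, 0.5]
gripper_width: 0.142
grasp_force: 0.0
```

```bash
python3 go.py .532 .1296 .108
```

```text
pos [0.5335 0.1298 0.1102] t 2.35 yaw_y 85.68043487623463 tilt [0.0028 0.0003] j [ 0.1032 -0.0227  1.8988  0.0001  1.2627 -1.3923] F [0.0769 0.3533 0.4838] [-0.0077  0.0295  0.0247] w 0.142221316108674 0.0
units [ 0.0594 -0.0141  0.0878]
```

Emit:
{"name": "jog_arm", "arguments": {"targets": [[[0,0,0],[0,0,-1.3],14],[[0,0,0],[0,0,-2.6],14],[[0,0,0],[0,0,-3.9],14],[[0,0,0],[0,0,-5.2],14],[[0,0,0],[0,0,-6.5],14],[[0,0,0],[0,0,-7.8],14],[[0,0,0],[0,0,-9.1],14],[[0,0,0],[0,0,-10.2],14]]}}

```text
time: 3.35
tool_pos: [0.5323, 0.1308, 0.1093]
tool_rot: [0.001, -0.626, 0.78, 0.001]
contact_force: [-2.8, 3.9, 1.5]
gripper_width: 0.143
grasp_force: 1.9
```

```bash
python3 go.py .532 .1296 .19
```

```text
pos [0.5323 0.1308 0.1093] t 3.35 yaw_y 167.55403418829496 tilt [-0.0006  0.0027] j [ 0.1037 -0.0221  1.8999  0.0029  1.2642 -2.8216] F [-2.7542  3.907   1.4905] [0.6022 0.3805 0.0042] w 0.1427151743142321 1.902807323494926
units [ 0.0398  0.0042 -3.2285]
```

Emit:
{"name": "jog_arm", "arguments": {"targets": [[[0,0,0],[0,0,0],45],[[0,0,0],[0,0,0],45],[[0,0,-1.8],[0,0,0],45],[[0,0,-3.6],[0,0,0],45],[[2.4,0.1,-3.6],[0,0,1.3],60],[[4.8,0.2,-3.6],[0,0,2.6],60],[[7.2,0.3,-3.6],[0,0,3.9],60],[[9.6,0.4,-3.6],[0,0,5.2],60]]}}

```text
time: 4.35
tool_pos: [0.4693, -0.1042, 0.1989]
tool_rot: [0.0, -0.303, 0.953, -0.001]
contact_force: [0.9, -0.2, 0.5]
gripper_width: 0.598
grasp_force: 0.0
```

```bash
python3 - <<'E'
from fit import *
for n in("scene","top"):
    im,d=grab_frame(n); np.savez(f"pics/{n}1.npz",im=im,d=d); c=cloud(n,d)
    def sel(x,y,r,lo,hi): return (d>0)&(np.hypot(c[...,0]-x,c[...,1]-y)<r)&(c[...,2]>lo)&(c[...,2]<hi)
    p=c[sel(.532,.13,.05,.112,.14)]; print("wing",len(p),rect(p),pca(p))
    p=c[sel(.595,.11,.04,.085,.0935)]; print("hub",len(p),rect(p))
    if n=="top": m=cv2.resize(im[180:240,210:290],None,fx=5,fy=5,interpolation=cv2.INTER_CUBIC)
    else: a=cv2.resize(im[190:250,285:365],None,fx=5,fy=5,interpolation=cv2.INTER_CUBIC)
cv2.imwrite("pics/crop2.png",np.clip(np.hstack([a,m])*1.6,0,255).astype(np.uint8)[:,:,::-1])
E
python3 go.py .452 -.1695 .2
```

```text
wing 119 (array([0.5335, 0.131 ]), array([44.4,  9.1]), 69.8) 71.1
hub 283 (array([0.5929, 0.112 ]), array([53.9, 55.6]), 74.8)
wing 68 (array([0.5306, 0.1283]), array([44.6,  8.4]), 71.9) 71.0
hub 221 (array([0.5906, 0.1109]), array([55. , 53.3]), 2.2)
pos [ 0.4687 -0.1071  0.1988] t 4.45 yaw_y 125.04293554696781 tilt [ 0.0002 -0.0022] j [-0.3784 -0.2827  1.9754 -0.002   1.4479 -2.5605] F [-0.083   0.1665  0.0518] [ 0.0222  0.023  -0.0167] w 0.6011897014397364 0.0
units [ 1.9806 -1.6613 -0.0412]
```

View pics/crop2.png

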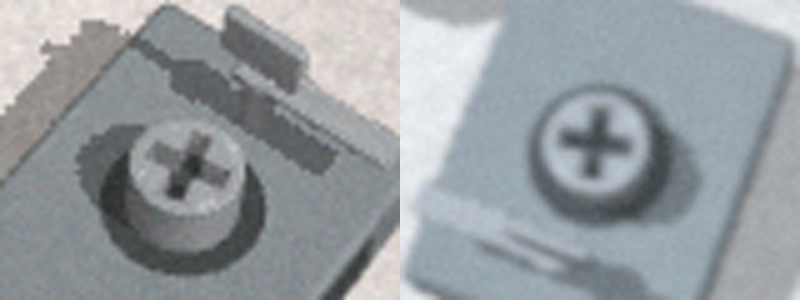

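The wing and tongue now stand across the robot-side edge at yaw 71° (keeper about 1.54 rad), so the hub is clear. The slot cross is fully visible, centred near crop (190,170) in the scene half and (605,143) in the top half.

```bash
python3 - <<'E'
from fit import *
for n,h in(("scene",(.5927,.1121)),("top",(.5905,.1107))):
    D=np.load(f"pics/{n}1.npz"); g=cv2.cvtColor(D['im'],cv2.COLOR_RGB2GRAY)
    xs=np.arange(-24.75,25,.5)/1000; X,Y=np.meshgrid(xs,xs)
    K,ds,Rm,t=cam(n); P=np.c_[X.ravel()+h[0],Y.ravel()+h[1],np.full(X.size,.09)]
    uv,_=cv2.projectPoints(P,cv2.Rodrigues(Rm)[0],t,K,ds); uv=uv.reshape(100,100,2).astype(np.float32)
    W=cv2.remap(g,uv[...,0],uv[...,1],cv2.INTER_CUBIC)
    r=np.hypot(X,Y); th=np.arctan2(Y,X); top=np.percentile(W[r<.023],70)
    for f in(.75,.85):
        k=(W<top*f)&(r<.022); cx,cy=X[k].mean(),Y[k].mean(); X2,Y2=X-cx,Y-cy
        z=(np.hypot(X2,Y2)[k]**2*np.exp(4j*np.arctan2(Y2,X2)[k])).sum(); print(n,f,k.sum()*.25,"dark ctr off mm",cx*1e3,cy*1e3,"angle",np.degrees(np.angle(z))/4)
    w=np.clip(top-W.astype(float),0,None)*((r>.011)&(r<.021)); z=(w*np.exp(4j*th)).sum(); print("ring angle",np.degrees(np.angle(z))/4)
E
```

```text
scene 0.75 641.25 dark ctr off mm -0.8653996101364524 0.4893762183235868 angle -6.896838195143325
scene 0.85 775.75 dark ctr off mm -1.3312117305833064 0.0703351595230426 angle -6.359511163227615
ring angle -6.136581063639715
top 0.75 602.75 dark ctr off mm -0.19919120696806303 1.1651804230609704 angle -5.932204508361763
top 0.85 774.5 dark ctr off mm -0.024047772756617174 1.1446094254357648 angle -6.238996879381754
ring angle -6.1974763422277155
```

Emit:
{"name": "jog_arm", "arguments": {"targets": [[[1.98,-1.66,0],[0,0,0.19],60],[[1.98,-1.66,0],[0,0,0.19],60],[[1.98,-1.66,2.0],[0,0,0.19],60],[[1.98,-1.66,4.0],[0,0,0.19],60],[[1.98,-1.66,4.25],[0,0,0.19],60],[[1.98,-1.66,4.25],[0,0,0.19],60]]}}

```text
time: 5.2
tool_pos: [0.4546, -0.1645, 0.0932]
tool_rot: [0.0, -0.294, 0.956, -0.0]
contact_force: [0.2, -0.8, 0.4]
gripper_width: 0.6
grasp_force: 0.0
```

```bash
python3 go.py .452 -.1695 .093
```

```text
pos [ 0.4546 -0.1645  0.0932] t 5.2 yaw_y 124.19717415121467 tilt [ 0.0006 -0.0002] j [-0.5014 -0.1639  2.0607  0.0002  1.2441 -2.6691] F [ 0.2499 -0.7862  0.4321] [ 0.0164 -0.0119 -0.0072] w 0.599724989689786 0.0
units [ 0.1984 -0.107   0.0066]
```

Emit:
{"name": "jog_arm", "arguments": {"targets": [[[0.2,-0.11,0],[0,0,0.08],60],[[0.2,-0.11,0],[0,0,0.08],35],[[0.2,-0.11,0],[0,0,0.08],0],[[0.2,-0.11,0],[0,0,0.08],0],[[0.2,-0.11,0],[0,0,0.08],0],[[0.2,-0.11,0],[0,0,0.08],0],[[0.2,-0.11,0],[0,0,0.08],0]]}}

```text
time: 6.08
tool_pos: [0.4521, -0.1705, 0.0939]
tool_rot: [0.001, -0.288, 0.958, -0.001]
contact_force: [-2.0, 1.3, 6.9]
gripper_width: 0.275
grasp_force: 58.6
```

```bash
python3 go.py .452 -.1695 .093
```

```text
pos [ 0.4521 -0.1705  0.0939] t 6.075 yaw_y 123.5008594094016 tilt [ 0.0017 -0.001 ] j [-0.5148 -0.1666  2.0618 -0.0001  1.2444 -2.6702] F [-1.9713  1.2903  6.8817] [ 0.0503  0.2365 -0.0321] w 0.27523266610510105 58.579038977622986
units [-0.0194  0.0345  0.0343]
```

Emit:
{"name": "jog_arm", "arguments": {"targets": [[[0,0,-1.5],[0,0,0],0],[[0,0,-3.0],[0,0,0],0],[[0,0,-4.4],[0,0,0],0],[[-2.1,1.2,-4.4],[0,0,1.0],0],[[-4.3,2.5,-4.4],[0,0,2.0],0],[[-6.5,3.8,-4.4],[0,0,3.0],0],[[-8.7,5.0,-4.4],[0,0,4.0],0],[[-10.87,6.31,-4.4],[0,0,4.96],0]]}}

```text
time: 7.08
tool_pos: [0.5894, 0.11, 0.2013]
tool_rot: [-0.0, 0.056, 0.998, -0.0]
contact_force: [1.0, -1.6, -2.5]
gripper_width: 0.271
grasp_force: 59.9
```

```bash
python3 go.py .5915 .1113 .2
```

```text
pos [0.5894 0.11   0.2013] t 7.075 yaw_y 83.57633004567367 tilt [-0.001  -0.0004] j [ 0.0606  0.0136  1.7034 -0.0004  1.4256 -1.398 ] F [ 1.017  -1.5629 -2.5128] [-0.0334 -0.0071  0.0341] w 0.2706439568763604 59.865108132362366
units [-0.0781  0.0611  0.0515]
```

Emit:
{"name": "jog_arm", "arguments": {"targets": [[[-0.07,0.05,0],[0,0,0],0],[[-0.07,0.05,0],[0,0,0],0]]}}

```text
time: 7.32
tool_pos: [0.5905, 0.1092, 0.2011]
tool_rot: [-0.001, 0.053, 0.999, -0.0]
contact_force: [0.0, -0.5, -2.9]
gripper_width: 0.273
grasp_force: 60.8
```

```bash
python3 go.py .5915 .1113 .2; python3 - <<'E'
from fit import *
out=[]
for n in("scene","top"):
    im,d=grab_frame(n); np.savez(f"pics/{n}2.npz",im=im,d=d); c=cloud(n,d)
    def sel(x,y,r,lo,hi): return (d>0)&(np.hypot(c[...,0]-x,c[...,1]-y)<r)&(c[...,2]>lo)&(c[...,2]<hi)
    for lo,hi in((.118,.125),(.125,.135),(.137,.145),(.145,.15),(.15,.156),(.156,.17),(.17,.18)):
        p=c[sel(.5915,.1113,.04,lo,hi)]
        if len(p)>5: print(n,lo,hi,len(p),rect(p),p[:,2].mean())
    u0,v0=(285,150) if n=="scene" else (205,160)
    out.append(cv2.resize(im[v0:v0+100,u0:u0+80],None,fx=5,fy=5,interpolation=cv2.INTER_CUBIC))
cv2.imwrite("pics/crop3.png",np.clip(np.hstack(out)*1.6,0,255).astype(np.uint8)[:,:,::-1])
E
```

```text
pos [0.5905 0.1092 0.2011] t 7.325 yaw_y 83.89426956095032 tilt [-0.0021 -0.0007] j [ 0.0593  0.0167  1.7007 -0.0006  1.4263 -1.4049] F [ 0.0042 -0.4555 -2.9349] [-0.0252  0.015   0.0254] w 0.2728576468242153 60.7901930809021
units [-0.0327  0.0873  0.0425]
scene 0.125 0.135 13 (array([0.603 , 0.1167]), array([ 5.3, 26.7]), 32.3) 0.1284891810744883
scene 0.145 0.15 23 (array([0.5944, 0.1117]), array([43.6, 50.9]), 31.5) 0.14883814618654556
scene 0.15 0.156 176 (array([0.595 , 0.1116]), array([42.5, 51.8]), 29.9) 0.15272741220916605
scene 0.156 0.17 74 (array([0.5905, 0.1113]), array([32.5, 36.8]), 39.0) 0.16300478747420005
scene 0.17 0.18 57 (array([0.592 , 0.1084]), array([32.6, 31.3]), 39.8) 0.17519293759184784
top 0.15 0.156 105 (array([0.5853, 0.1073]), array([27.8, 47.3]), 3.1) 0.153568124682408
top 0.156 0.17 24 (array([0.5783, 0.1051]), array([43.5, 20.5]), 85.2) 0.15964130248535635
top 0.17 0.18 7 (array([0.5811, 0.0991]), array([ 7.4, 29.5]), 37.6) 0.17515886142224388
```

View pics/crop3.png

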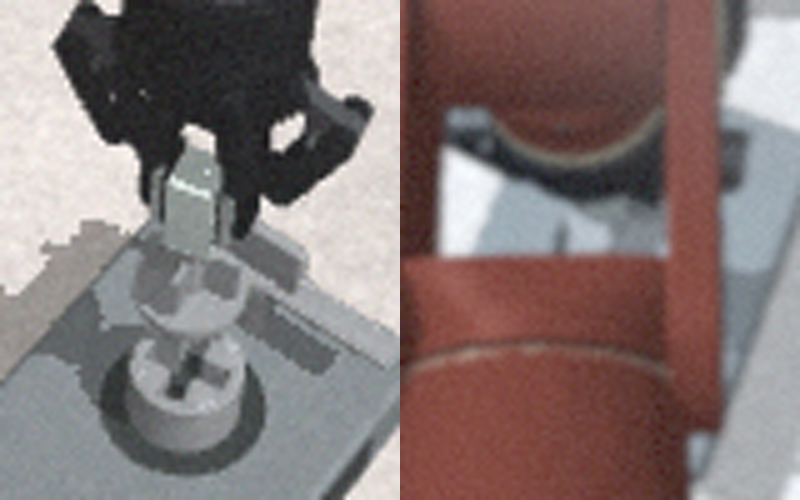

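```bash
cat > circ.py <<'E'
from fit import *
from scipy.optimize import least_squares
def circfit(c,d,ctr,lo,hi,r,rad=.04):
    k=(d>0)&(np.hypot(c[...,0]-ctr[0],c[...,1]-ctr[1])<rad)&(c[...,2]>lo)&(c[...,2]<hi)
    p=c[k][:,:2]; h=cv2.convexHull((p*1000).astype(np.float32)).reshape(-1,2)
    # boundary toward camera and sides only
    v=np.array([.943,.334]); s=(h-np.array(ctr)*1000)@v; h=h[s>-3]
    f=least_squares(lambda q:np.hypot(h[:,0]-q[0],h[:,1]-q[1])-r,np.array(ctr)*1000,loss="soft_l1"); return f.x,len(h),np.std(f.fun)
E
python3 - <<'E'
from circ import *
for i in(0,1):
  D=np.load(f"pics/scene{i}.npz"); c=cloud("scene",D['d']); print("hub",circfit(c,D['d'],(.5925,.112),.086,.0935,28))
D=np.load("pics/scene2.npz"); c=cloud("scene",D['d']); print("flange",circfit(c,D['d'],(.592,.111),.146,.1575,26)); print("hub2",circfit(c,D['d'],(.5925,.112),.086,.0935,28))
E
python3 go.py .5915 .1113 .2
```

```text
hub (array([592.1033, 111.5552]), 14, np.float64(0.4258077714093251))
hub (array([592.8308, 111.2063]), 12, np.float64(0.4437011129767725))
flange (array([591.5153, 109.0027]), 11, np.float64(0.2922301791146616))
hub2 (array([591.5472, 111.7021]), 15, np.float64(0.456768037936001))
pos [0.5904 0.1082 0.2016] t 7.425 yaw_y 83.77408626040693 tilt [-0.0012 -0.0004] j [ 0.0575  0.0152  1.7013 -0.0004  1.4263 -1.4046] F [-0.3997 -0.4049 -2.0522] [-0.076   0.0649  0.0282] w 0.27110754308929136 60.79179883003235
units [-0.0287  0.1283  0.0648]
```

Emit:
{"name": "jog_arm", "arguments": {"targets": [[[-0.03,0.11,0],[0,0,0],0],[[-0.03,0.11,0.5],[0,0,0],0],[[-0.03,0.11,1.0],[0,0,0],0],[[-0.03,0.11,1.0],[0,0,0],0],[[-0.03,0.11,1.0],[0,0,0],0]]}}

```text
time: 8.05
tool_pos: [0.592, 0.1118, 0.177]
tool_rot: [-0.0, 0.054, 0.999, -0.0]
contact_force: [0.4, 0.8, -2.9]
gripper_width: 0.273
grasp_force: 60.8
```

```bash
python3 go.py .5915 .1113 .162;  python3 - <<'E'
from circ import *
im,d=grab_frame("scene"); np.savez("pics/scene3.npz",im=im,d=d); c=cloud("scene",d); print("flange",circfit(c,d,(.592,.111),.121,.134,26))
E
python3 go.py .5915 .1113 .162
```

```text
pos [0.592  0.1118 0.177 ] t 8.05 yaw_y 83.82672626650195 tilt [-0.0003 -0.    ] j [ 0.0632  0.0388  1.7192  0.      1.3839 -1.3999] F [ 0.3721  0.7603 -2.9199] [-0.0244  0.0036  0.0016] w 0.27253323296716375 60.7963764667511
units [ 0.0177 -0.0222  0.6009]
flange (array([593.1487, 112.2285]), 11, np.float64(0.5604129584638992))
pos [0.5923 0.1118 0.1775] t 8.1 yaw_y 83.82847147075579 tilt [0.0004 0.    ] j [ 0.0632  0.0385  1.7187 -0.      1.3839 -1.3999] F [-0.3185 -0.0302 -1.6941] [-0.0168  0.0517  0.0034] w 0.2658199304277983 60.79539656639099
units [ 0.0283 -0.0245  0.6195]
```

Emit:
{"name": "jog_arm", "arguments": {"targets": [[[0.025,-0.025,0],[0,0,0],0],[[0.025,-0.025,0.2],[0,0,0],0],[[0.025,-0.025,0.4],[0,0,0],0],[[0.025,-0.025,0.55],[0,0,0],0],[[0.025,-0.025,0.55],[0,0,0],0]]}}

```text
time: 8.72
tool_pos: [0.591, 0.1113, 0.1627]
tool_rot: [-0.001, 0.054, 0.999, -0.0]
contact_force: [-0.1, -0.9, -2.7]
gripper_width: 0.27
grasp_force: 60.8
```

```bash
python3 go.py .5915 .1113 .154
```

```text
pos [0.591  0.1113 0.1627] t 8.725 yaw_y 83.82909682767544 tilt [-0.0013 -0.0001] j [ 0.0624  0.0491  1.7333  0.      1.3605 -1.4007] F [-0.0582 -0.8735 -2.7426] [0.0445 0.0147 0.0028] w 0.2702170877720227 60.79558253288269
units [-0.0208  0.0034  0.3496]
```

Emit:
{"name": "jog_arm", "arguments": {"targets": [[[0,0,0.17],[0,0,0],0],[[0,0,0.34],[0,0,0],0],[[0,0,0.5],[0,0,0],0],[[0,0,0.65],[0,0,0],0],[[0,0,0.65],[0,0,0],0],[[0,0,0.65],[0,0,0],0]]}}

```text
time: 9.48
tool_pos: [0.5916, 0.1113, 0.1481]
tool_rot: [0.0, 0.054, 0.999, 0.0]
contact_force: [-1.8, 0.0, 4.4]
gripper_width: 0.273
grasp_force: 61.7
```

```bash
python3 go.py .5915 .1113 .144
```

```text
pos [0.5916 0.1113 0.1481] t 9.475 yaw_y 83.83328360864945 tilt [ 0.0007 -0.    ] j [ 0.0625  0.0628  1.7446 -0.0001  1.3335 -1.4007] F [-1.7987  0.0149  4.3635] [-0.0366  0.5425  0.0143] w 0.27279480066777656 61.74500584602356
units [ 0.0059 -0.002   0.1625]
```

Emit:
{"name": "jog_arm", "arguments": {"targets": [[[0,0,0.08],[0,0,0],0],[[0,0,0.16],[0,0,0],0],[[0,0,0.2],[0,0,0],0],[[0,0,0.2],[0,0,0],0]]}}

```text
time: 9.98
tool_pos: [0.5918, 0.1113, 0.1441]
tool_rot: [0.0, 0.054, 0.999, -0.0]
contact_force: [-4.6, 0.5, 9.2]
gripper_width: 0.273
grasp_force: 62.7
```

```bash
python3 go.py .5915 .1113 .144
```

```text
pos [0.5918 0.1113 0.1441] t 9.975 yaw_y 83.83168528707597 tilt [ 0.0009 -0.0001] j [ 0.0625  0.0668  1.7473 -0.0001  1.3266 -1.4006] F [-4.5559  0.5385  9.1522] [-0.1165  1.0343 -0.0342] w 0.27281111052844637 62.67017483711243
units [ 0.0108 -0.0026  0.0046]
```

Emit:
{"name": "jog_arm", "arguments": {"targets": [[[0.03,0,0.05],[0,0,0],0],[[0.03,0,0.05],[0,0,0],0],[[0.03,0,0.05],[0,0,0],0]]}}

```text
time: 10.35
tool_pos: [0.5917, 0.1114, 0.144]
tool_rot: [0.001, 0.054, 0.999, -0.0]
contact_force: [-6.0, 0.1, 13.4]
gripper_width: 0.271
grasp_force: 63.1
```

```bash
python3 go.py .5915 .1113 .144
```

```text
pos [0.5917 0.1114 0.144 ] t 10.35 yaw_y 83.83265916326974 tilt [ 0.0026 -0.0001] j [ 0.0626  0.0656  1.7488 -0.0003  1.3247 -1.4004] F [-5.9913  0.1444 13.427 ] [-0.2131  1.1258 -0.0375] w 0.2714335329109622 63.07495594024658
units [ 0.0066 -0.0034  0.0017]
```

Emit:
{"name": "jog_arm", "arguments": {"targets": [[[0,0,0.08],[0,0,0],0],[[0,0,0.08],[0,0,0],0],[[0,0,0.08],[0,0,0],0]]}}

```text
time: 10.72
tool_pos: [0.5918, 0.1114, 0.144]
tool_rot: [0.001, 0.054, 0.999, -0.0]
contact_force: [-8.9, -0.9, 20.3]
gripper_width: 0.274
grasp_force: 64.1
```

```bash
python3 go.py .5915 .1113 .144; python3 - <<'E'
from circ import *
im,d=grab_frame("scene"); np.savez("pics/scene4.npz",im=im,d=d); c=cloud("scene",d)
k=(d>0)&(np.hypot(c[...,0]-.592,c[...,1]-.111)<.03)&(c[...,2]>.085)&(c[...,2]<.115); print(np.histogram(c[k][:,2],np.arange(.085,.1151,.002)))
print(circfit(c,d,(.592,.111),.092,.1,26))
k=(d>0)&(np.hypot(c[...,0]-.532,c[...,1]-.13)<.05)&(c[...,2]>.112)&(c[...,2]<.136); print("wing",rect(c[k]),pca(c[k]))
cv2.imwrite("pics/crop4.png",np.clip(cv2.resize(im[160:260,280:380],None,fx=6,fy=6,interpolation=cv2.INTER_CUBIC)*1.6,0,255).astype(np.uint8)[:,:,::-1])
E
```

```text
pos [0.5918 0.1114 0.144 ] t 10.725 yaw_y 83.83453332260356 tilt [ 0.0028 -0.0003] j [ 0.0627  0.0659  1.7485 -0.0005  1.3245 -1.4004] F [-8.8914 -0.8997 20.3307] [-0.3166  1.8998 -0.0395] w 0.2742816750414606 64.11945819854736
units [ 0.0135 -0.0048  0.0015]
(array([14, 15, 23, 21, 51, 73, 42, 15, 12,  5,  9,  7, 11, 13, 10]), array([0.085, 0.087, 0.089, 0.091, 0.093, 0.095, 0.097, 0.099, 0.101,
       0.103, 0.105, 0.107, 0.109, 0.111, 0.113, 0.115]))
(array([593.7569, 111.6019]), 12, np.float64(1.2583265178585414))
wing (array([0.5363, 0.1393]), array([25.1,  4.6]), 60.6) 65.7
```

View pics/crop4.png

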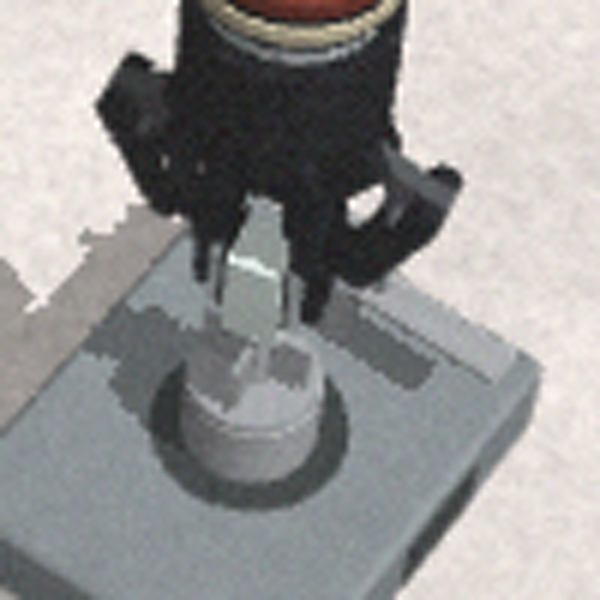

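The flange sits flush on the hub near crop (255,420), with its top measured at about 0.096 m against 0.095 expected. Travel has stopped hard at a net push of about 23 N, and the tongue is still clear to the upper right. Handing in now.

```bash
python3 -c "
from plant import *
print(job_done())"
```

```text
the job is handed in; nothing more can be done
None
```

The job is handed in: the wing nut was turned to about 1.54 rad with its tongue clear of the hub, and the grey beater is pushed home with its flange on the hub, still gripped and held down. It took about 11 s of the 54 s, and no verdict came back.

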